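# Fetch the flux canister out of its bench holder

## Robot

A 7-joint arm with a two-finger parallel gripper is mounted at the origin on the work surface. World frame = base frame: x ahead of the robot, y to its left, z up, the work surface at z = 0. Lengths are in mm, angles in rad, forces in N, time in s.
With the tool pointing down it reaches from about 425 to 925 mm from the base axis. Payload 6.8 kg.
Tool frame: the origin (TCP) lies midway between the tips of the shut fingers; the grasp point (between the pads) lies 19 mm behind it (manip.grasp_offset is the distance from the TCP to the grasp point, in mm); x points along the fingers, z is the direction in which the jaws open and shut, and the axes are right-handed (so a half turn about x gives the same grasp; the last joint's range is limited). The gripper opens to 88 mm and grips with 3 to 60 N. Pads are 20 mm wide; open, the fingers measure 115 mm over their backs; the gripper's body (75 mm by 178 mm) begins 61 mm behind the grasp point.
Start: joints at [0.996, 0.477, 0.022, 1.555, -0.011, 1.109, -0.083], TCP at [303.782, -602.797, 222.664] pointing down, gripper open.
Joint ranges: [-2.96, 2.96], [-0.34, 2.1], [-1.41, 1.46], [0.24, 2.44], [-1.37, 4.51], [0.17, 1.92], [-2.96, 2.96]. Speed limits (rad/s): [2.39, 2.39, 3.14, 3.14, 3.14, 3.14, 3.14].

## Interface

Orientations are given as [roll, pitch, yaw] about the fixed x, y, z axes, in that order (R = Rz(yaw) Ry(pitch) Rx(roll)).
In Python, from workcell import sensors, vision, manip, look_for, masks_of gives the robot as it stands.
- The arm moves only by the tool play_rows, never from a script. Its argument "plan" is a list of rows, each a list of 3 entries, a list of its own where there are three numbers: the finger opening in mm, from 0 to 87.8, then the shift along the tool's x, y, z in mm, then the turn, a rotation vector about the tool's x, y, z in degrees. In form: [[claw, [dx, dy, dz], [rx, ry, rz]], ...]. A call has 1 to 20 rows; each row is the pose to reach, as a shift and turn from the pose commanded when the call began, along the tool's axes at that moment; what a row does not reach only later rows make up. A row lasts 1/12 s, in which the tool goes at most 41.7 mm and 7.16 degrees, less where a joint would pass 70% of its speed; a pose out of reach is approached as far as the arm can. A call with a gripper value outside its range is refused whole. The fingers move at their own pace and stop on an object; the grip force is fixed at half the most. Time passes only in rows, so rows that repeat a pose let the fingers close. It gives the time, the measured TCP pose, the force and the opening at its end, in the units of the state.
- sensors.observe(): the state, without advancing time (a new reading comes with each control period).
- vision.camera(name): name is "scene" or "top" or "wrist"; returns (picture, depth): 480x640x3 uint8, red, green, blue; 480x640 float32, mm along the optical axis (not along the pixel's ray), 0 where there is no reading.
- vision.camera_model(name): a dict with "intrinsics" (3x3 intrinsics, pixels), "distortion" ([k1, k2, p1, p2, k3] as OpenCV has them; the pictures are not rectified), "extrinsics" (4x4, takes a point from camera to world coordinates); the wrist camera has in their place "hand_eye" (4x4, takes a point from camera to tool coordinates, whose origin is the TCP and whose axes are the tool frame's). Camera axes: x right, y down, z forward; pixel columns grow to the right and rows downward; lengths in mm; the calibration is good to about 2 mm. A picture is of the moment at which its call begins: read the wrist's pose just before it. camera_model takes no time and is no camera call.
- manip.close_job(): hands the job in, once; it reports no verdict.
Trained networks look in the newest picture that a camera, given by its name, has taken for a name from the list of things; names that differ only in an ending like _2 or _b are one class to them, and where a whole thing is asked for, a point or a joint stands for the part that bears it (a point fixed in the world has none). Each returns a list of dicts, best first, with "score" (0 to 1); they miss things now and then, are a little off and sometimes report something else, mostly with a low value. They report only what shows in the picture. A call takes as long as a camera call. They do not tell look-alikes from the thing itself.
- look_for(camera, label): "extent" ([left, top, right, bottom] in pixels, round what is visible of it).
- masks_of(camera, label): "region" (480x640 bool, what is visible of it) and "extent" ([left, top, right, bottom] in pixels, round what is visible of it).
The state is a dict: "time": time; "joints": joint angles; "dq": joint speeds; "joint_torque": joint torques, N m; "position": TCP position; "orientation": TCP orientation; "wrist_force": force on the tool from outside, world axes, zero at the start; "ft_torque": the same for the moment, N m; "finger_gap": opening from 0.0 (shut) to 1.0 (fully open).
Only numpy, scipy, OpenCV 4.12 (cv2) and the standard library are available. Lean on these libraries where they do the work, as an engineer would, in place of code of your own. Each camera call takes 0.05 s, during which the arm holds its last target. There are 200 camera calls.

## Task

Draw the holder's slide bolt fully back, then take the flux canister by its handle, lift it just over the lip of its seat, bring it out through the open mouth of the fork without forcing it against the fork, and stand it upright and wholly on the round steel rest beside the holder. Keep the canister upright and do not drop it; leave the bolt drawn back and every other thing on the bench where it is.

Things in the scene. Friction and masses are not known exactly. Their poses are not given: they have to be found in the camera images.
- holder: Grey steel holder fixed to the bench. Origin: centre of its underside at bench height, straight below the seat's centre; z up. Its open front faces its own -x (roughly to the robot). Foot plate 170 x 120 x 8 mm (x -75 to +95 mm), round seat on it; a rear plate (x 76 to 88 mm) carries the fork. Only the bolt's pin stands higher than 161 mm.
- holder_seat (a point): Centre of the seat's floor, 40 mm above the holder's origin, where the canister stands. Around it runs a lip 8 mm high, inner radius 44 mm, outer radius 52 mm.
- fork: Flat steel fork over the canister, fixed; origin and axes as the holder's. Two tines along x, from -62 to +88 mm, z 147 to 155 mm, |y| 20 to 52 mm. The 40 mm gap is open in front (-x), closed from x = 58 mm. Only the canister's handle fits up through it; the seated canister's top is 22 mm below the tines. Bolt guides in front (to x = -80 mm, |y| 33 to 47, z 143 to 161).
- bolt (a joint): Slide bolt across the fork's mouth: a bar 14 x 112 x 10 mm along the holder's y, at holder x = -72 mm, z = 147 to 157 mm. Value in m: 0 = shut across the gap, 0.075 = fully drawn back to its stop, towards the holder's +y. Stays where it is left; about 2 N to slide.
- bolt_pin (a point): Grip point of the bolt's upright round pin (14 mm diameter), moves with the bolt; on the pin's axis, at holder x = -72 mm, y = 58 mm + bolt value, z = 190 mm. The pin rises from the bar's top (z = 157 mm) to z = 205 mm.
- canister: Closed aluminium flux canister with a tall handle, about 0.5 kg, loose, standing in the seat. Origin: centre of its underside; z up its axis. Body 80 mm diameter, 85 mm high. Two uprights (10 mm diameter) at x = +28 and -28 mm rise from its top to the grip bar. In the seat its x axis lies nearly along the holder's x.
- canister_grip (a point): Centre of the canister's black grip bar, 155 mm above the canister's underside on its axis. The bar is 70 mm long along the canister's x, 16 mm wide (y), 14 mm high; 46 mm free between the uprights.
- rest: Plain round steel rest plate, 140 mm diameter, 12 mm thick, fixed on the bench to the left or right of the holder. Origin: centre of its underside; its top is at z = 12 mm.
- tray: Square grey small-parts tray 130 x 130 x 22 mm with a divider and a few steel slugs, fixed on the bench beyond the holder from the rest. Not to be used. Origin: centre of its underside.
- wrench: Loose wrench lying flat on the bench near the robot; about 180 mm long, low. Leave alone.
- hammer: Loose hammer lying to the right behind the holder. Leave alone.
- brush: Loose brush lying to the left behind the holder. Leave alone.
- spray: Loose white spray can standing far to the left, 60 mm diameter, 170 mm high. Leave alone.
- jar: Loose steel jar without a handle far to the right, 68 mm diameter, 85 mm high. Leave alone.
- angle: Loose offcut of steel angle, 100 x 40 x 40 mm, near the robot. Leave alone.
- clamp: Loose steel clamp lying behind the holder, 215 x 90 x 12 mm. Leave alone.
There are look-alikes about, which are no part of the job. What is shaped like the canister but blue is not meant. Leave any orange look-alike of the rest alone.

How it is judged:
By the outcome, as a careful person would: the job done as asked, in the order asked, and still so for the second after the job is handed in, with the robot touching nothing.
It also fails if it takes over 51 s, if anything falls off the work surface, if the arm or the gripper's body presses on something with over 40 N, if the wrist force passes 120 N, or if a joint passes its speed limit or range.

## Working session

There is one attempt and no reset: what is moved stays moved. The work goes in short steps, Python scripts to look and compute and a tool call to move; the robot and the scene stay as the last step left them, time stands still between calls to the robot, and variables do not carry over. Pictures are saved under pics/ and viewed, about 8 in all and at most 12, crops included, and the job is handed in when it is done.

Besides the shell and the picture viewer there is one more tool, called after ">>>" by a JSON object that holds its "api" and its "payload". play_rows: Moves the arm, as the interface text tells. Its arguments: {"type":"object","properties":{"plan":{"type":"array"}},"required":["plan"]}

```bash
mkdir -p pics; ls; cat > h.py <<'E'
import numpy as np, cv2
from scipy.spatial.transform import Rotation as R
from workcell import sensors, vision, manip, look_for, masks_of
def toolT(s=None):
    s=s or sensors.observe(); T=np.eye(4)
    T[:3,:3]=R.from_euler('xyz',s['orientation']).as_matrix(); T[:3,3]=s['position']; return T
def shot(n,save=None):
    T=toolT(); im,d=vision.camera(n); m=vision.camera_model(n)
    E=np.array(m['extrinsics']) if 'extrinsics' in m else T@np.array(m['hand_eye'])
    if save: cv2.imwrite('pics/'+save,im[:,:,::-1])
    return im,d,m,E
def cloud(d,m,E):
    K=np.array(m['intrinsics']);D=np.array(m['distortion'])
    v,u=np.mgrid[0:480,0:640]
    p=cv2.undistortPoints(np.stack([u.ravel(),v.ravel()],1).astype(np.float64)[:,None],K,D)[:,0]
    z=d.ravel().astype(float); P=np.c_[p*z[:,None],z]@E[:3,:3].T+E[:3,3]; P[z==0]=np.nan
    return P.reshape(480,640,3)
def proj(P,m,E):
    Ei=np.linalg.inv(E); r,_=cv2.Rodrigues(Ei[:3,:3])
    return cv2.projectPoints(np.atleast_2d(P).astype(float),r,Ei[:3,3],np.array(m['intrinsics']),np.array(m['distortion']))[0][:,0]
def rows(goal,Rg=None):
    "shift (tool axes) and rotvec deg from current measured pose"
    T=toolT(); t=T[:3,:3].T@(np.array(goal)-T[:3,3])
    w=R.from_matrix(T[:3,:3].T@Rg).as_rotvec(degrees=True) if Rg is not None else None
    return t.round(1),w
E
cat > a.py <<'E'
from h import *
np.set_printoptions(precision=1,suppress=True)
print(sensors.observe())
ims=[]
for n in ('scene','top'):
    im,d,m,E=shot(n); P=cloud(d,m,E); np.savez(f'{n}.npz',im=im,d=d,P=P,E=E)
    ims.append(im); cv2.imwrite(f'pics/{n}.png',im[:,:,::-1]); print(n,'cam at',E[:3,3],'axis',E[:3,2])
    for l in ('holder','fork','bolt','bolt_pin','canister','canister_grip','rest','tray'):
        for r in masks_of(n,l)[:3]:
            q=P[r['region']]; q=q[~np.isnan(q[:,0])]
            if len(q): print(l,round(r['score'],2),np.array(r['extent']).astype(int),'med',np.median(q,0),'lo',np.percentile(q,2,0),'hi',np.percentile(q,98,0))
E
python3 a.py
```

```text
pics
{'time': 0.0, 'joints': array([ 1. ,  0.5,  0. ,  1.6, -0. ,  1.1, -0.1]), 'dq': array([-0.,  0.,  0., -0.,  0.,  0.,  0.]), 'joint_torque': array([  0. , -58.3,   1.5, -27.3,  -0.1,   0. ,   0. ]), 'position': array([ 303.5, -602.3,  221.7]), 'orientation': array([-3.1,  1.6,  2.1]), 'wrist_force': array([-0.2, -0.1, -0.1]), 'ft_torque': array([-0.,  0.,  0.]), 'finger_gap': 1.0026303271052492}
scene cam at [1085.6  679.8 1191.2] axis [-0.4 -0.5 -0.8]
holder 0.6 [249 214 340 313] med [652.5   6.3 125.5] lo [540.5 -71.5   3.8] hi [704.3  48.9 177.7]
bolt 0.81 [310 214 340 244] med [545.4  34.9 158. ] lo [536.6 -48.7 151.1] hi [552.7  54.9 205.5]
canister 0.73 [275 218 315 282] med [619.8 -13.1 120.7] lo [ 560.2 -121.2    2.8] hi [653.1  19.3 203.4]
canister 0.68 [309 275 344 339] med [653.9 150.3  82.6] lo [611.8 110.3   1.1] hi [681.6 177.1 163.1]
canister 0.61 [306 216 342 245] med [545.5   7.7 157.5] lo [534.5 -48.8 149.7] hi [552.5  54.6 204.5]
canister_grip 0.9 [279 218 316 281] med [619.8 -13.3 121.3] lo [ 548.7 -108.8    2.6] hi [652.5  18.8 203.4]
canister_grip 0.9 [313 
[... 1694 characters left out ...]
5 258] med [611.1 -17.8 154.6] lo [537.4 -72.6   4.6] hi [697.6  41.4 165.3]
canister_grip 0.65 [254 193 287 232] med [633.5 132.6  84.9] lo [604.1  99.8  -0.3] hi [677.8 172.2 165.1]
canister_grip 0.56 [321 200 338 242] med [602.8 -20.3 126.4] lo [575.1 -40.   55.4] hi [646.8   0.  205.4]
rest 0.63 [409 240 458 294] med [ 516.3 -310.6   11.9] lo [ 453.6 -374.7    1.1] hi [ 578.5 -247.6   18. ]
rest 0.57 [404 316 459 371] med [ 308.6 -299.2   11.7] lo [ 247.  -363.4    4.6] hi [ 370.7 -237.2   17.2]
rest 0.47 [317 206 338 238] med [602.9 -20.3 126.4] lo [575.1 -40.   54. ] hi [646.9   0.  205.4]
tray 0.83 [188 239 238 287] med [516.  300.7   6.4] lo [453.8 234.7  -0.7] hi [578.8 362.5  25.6]
```

```bash
cat > b.py <<'E'
from h import *
np.set_printoptions(precision=2,suppress=True)
A=np.load('top.npz');B=np.load('scene.npz')
c1=cv2.resize(A['im'][170:390,170:480],None,fx=2.5,fy=2.5,interpolation=cv2.INTER_CUBIC)
cv2.imwrite('pics/m1.png',c1[:,:,::-1])
for a in ((517,-309),(311,-299)):
    for D in (A,B):
        P=D['P'];s=(np.hypot(P[...,0]-a[0],P[...,1]-a[1])<55)&(P[...,2]<20);print(a,'rgb',np.median(D['im'][s],0))
P=np.r_[A['P'].reshape(-1,3),B['P'].reshape(-1,3)]
for nm,P in (('top',A['P'].reshape(-1,3)),('scene',B['P'].reshape(-1,3))):
    box=(P[:,0]>480)&(P[:,0]<760)&(np.abs(P[:,1]+18)<110)
    t=P[box&(P[:,2]>150)&(P[:,2]<159)&(P[:,0]>553)]
    print(nm,'tines n',len(t),'rect',cv2.minAreaRect(t[:,:2].astype(np.float32)),np.median(t[:,2]))
    p=P[box&(P[:,2]>166)&(P[:,0]<565)];print('pin',len(p),p.mean(0),np.percentile(p[:,2],95))
    g=P[box&(P[:,2]>188)&(P[:,0]>565)];print('grip',len(g),cv2.minAreaRect(g[:,:2].astype(np.float32)),np.median(g,0))
    f=P[box&(P[:,2]>4)&(P[:,2]<12)];print('foot',cv2.minAreaRect(f[:,:2].astype(np.float32)))
    for a in ((517,-309),(311,-299)):
        s=(np.hypot(P[:,0]-a[0],P[:,1]-a[1])<85)&(P[:,2]>7)&(P[:,2]<20);print('rest',cv2.minEnclosingCircle(P[s][:,:2].astype(np.float32)),P[s].mean(0))
E
python3 b.py
```

```text
(517, -309) rgb [227. 221. 218.]
(517, -309) rgb [197. 194. 194.]
(311, -299) rgb [254. 175.  35.]
(311, -299) rgb [244. 143.   0.]
top tines n 1513 rect ((627.4700317382812, -21.07950210571289), (103.96297454833984, 150.8404998779297), 86.572509765625) 155.06338881336637
pin 41 [544.49  45.1  197.14] 207.47392077827863
grip 189 ((614.0609130859375, -20.596908569335938), (15.555627822875977, 69.44867706298828), 81.3775405883789) [612.54 -20.59 201.84]
foot ((620.0038452148438, -17.028411865234375), (217.24966430664062, 278.80242919921875), 89.89563751220703)
rest ((518.1634521484375, -307.7520751953125), 83.23433685302734) [ 515.56 -310.95   12.23]
rest ((315.2352294921875, -301.1261291503906), 75.02810668945312) [ 309.64 -300.57   11.98]
scene tines n 1467 rect ((626.3167724609375, -21.022624969482422), (109.00920104980469, 151.59927368164062), 86.08411407470703) 154.5684448711222
pin 90 [547.08  49.04 189.71] 205.63640942087733
grip 259 ((613.9616088867188, -20.86065673828125), (19.57550811767578, 69.73902893066406), 81.65311431884766) [616.59 -18.07 200.46]
foot ((619.7973022460938, -18.054603576660156), (218.1804962158203, 279.3903503417969), 89.39927673339844)
rest ((512.30517578125, -303.6539611816406), 79.1749267578125) [ 516.96 -309.2    11.75]
rest ((309.757568359375, -300.5386047363281), 73.62060546875) [ 311.88 -300.29   11.85]
```

View pics/m1.png

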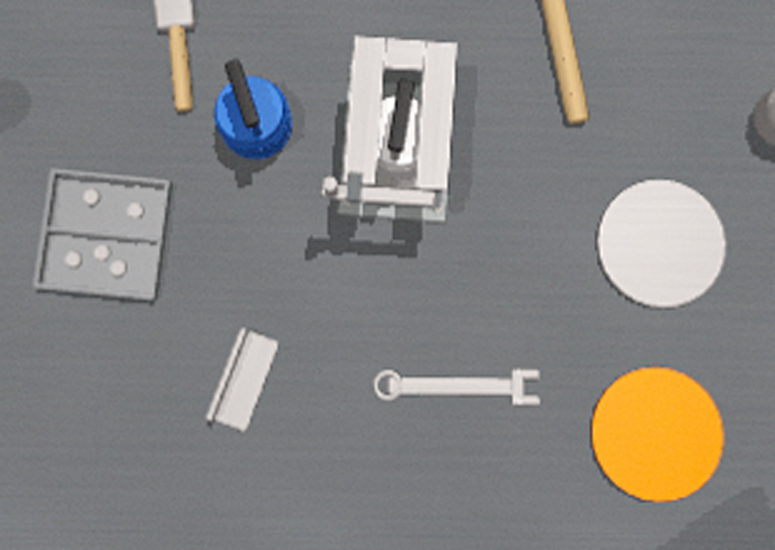

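View pics/scene.png

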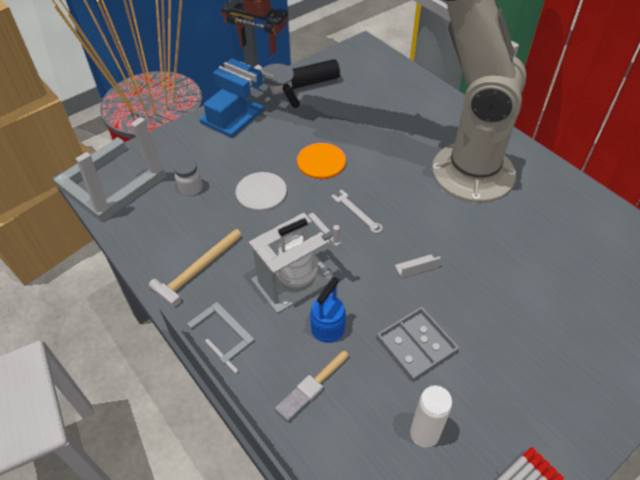

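```bash
cat >> h.py <<'E'
def Rdown(yaw_deg,sgn=1):
    "tool x down, tool z along sgn * (y axis turned by yaw)"
    z=sgn*R.from_euler('z',yaw_deg,degrees=True).apply([0,1,0]); x=np.array([0,0,-1.]); return np.c_[x,np.cross(z,x),z]
def best(goal,yaw,T=None):
    T=toolT()
    for s in (1,-1):
        Rg=Rdown(yaw,s); print(s,'shift',(T[:3,:3].T@(np.array(goal)-T[:3,3])).round(1),'rot',R.from_matrix(T[:3,:3].T@Rg).as_rotvec(degrees=True).round(1))
E
python3 -c "
from h import *
np.set_printoptions(precision=3,suppress=True)
print(toolT()); m=vision.camera_model('wrist'); print(np.array(m['hand_eye'])); best([500,30,330],-3.6)"
```

```text
[[   0.       0.893    0.45   303.805]
 [  -0.       0.45    -0.893 -602.795]
 [  -1.       0.       0.     222.675]
 [   0.       0.       0.       1.   ]]
[[  -0.      -0.242    0.97  -162.721]
 [   0.001   -0.97    -0.242   66.153]
 [   1.       0.001    0.      -0.591]
 [   0.       0.       0.       1.   ]]
1 shift [-107.3  460.  -476.8] rot [-149.7    0.     0. ]
-1 shift [-107.3  460.  -476.8] rot [30.3  0.  -0. ]
```

>>> {"api": "play_rows", "payload": {"plan": [[87.8,[-40,0,0],[0,0,0]],[87.8,[-117,509,-441],[30.3,0,0]],[87.8,[-117,509,-441],[30.3,0,0]],[87.8,[-117,509,-441],[30.3,0,0]],[87.8,[-117,509,-441],[30.3,0,0]],[87.8,[-117,509,-441],[30.3,0,0]],[87.8,[-117,509,-441],[30.3,0,0]],[87.8,[-117,509,-441],[30.3,0,0]],[87.8,[-117,509,-441],[30.3,0,0]],[87.8,[-117,509,-441],[30.3,0,0]],[87.8,[-117,509,-441],[30.3,0,0]],[87.8,[-117,509,-441],[30.3,0,0]],[87.8,[-117,509,-441],[30.3,0,0]],[87.8,[-117,509,-441],[30.3,0,0]],[87.8,[-117,509,-441],[30.3,0,0]],[87.8,[-117,509,-441],[30.3,0,0]],[87.8,[-117,509,-441],[30.3,0,0]],[87.8,[-117,509,-441],[30.3,0,0]],[87.8,[-117,509,-441],[30.3,0,0]],[87.8,[-117,509,-441],[30.3,0,0]]]}}

```text
time: 2.57
position: [559.8, 20.2, 339.5]
orientation: [-0.739, 1.57, -2.37]
wrist_force: [0.9, -0.5, -0.1]
finger_gap: 1.0
```

```bash
cat > c.py <<'E'
from h import *
np.set_printoptions(precision=2,suppress=True)
im,d,m,E=shot('wrist','w1.png'); P=cloud(d,m,E).reshape(-1,3); np.savez('w1.npz',im=im,P=P,E=E)
print(toolT())
box=(P[:,0]>480)&(P[:,0]<760)&(np.abs(P[:,1]+18)<120)
f=lambda s:cv2.minAreaRect(P[s][:,:2].astype(np.float32))
print('tines',f(box&(P[:,2]>150)&(P[:,2]<159)&(P[:,0]>555)))
p=box&(P[:,2]>200)&(P[:,2]<212)&(P[:,0]<570);print('pin top',p.sum(),f(p),P[p].mean(0))
g=box&(P[:,2]>192)&(P[:,0]>570);print('grip',g.sum(),f(g),np.median(P[g],0))
b=box&(P[:,2]>148)&(P[:,2]<165)&(P[:,0]<553);print('bar',f(b))
E
python3 c.py
```

```text
[[ -0.     1.    -0.06 559.58]
 [ -0.    -0.06  -1.    18.74]
 [ -1.    -0.     0.   339.4 ]
 [  0.     0.     0.     1.  ]]
tines ((626.92578125, -22.530399322509766), (104.8734359741211, 149.8081817626953), 86.75354766845703)
pin top 250 ((545.8485717773438, 44.788394927978516), (13.518607139587402, 13.002188682556152), 36.12833023071289) [546.44  44.65 205.02]
grip 81908 ((591.1361694335938, 15.94781494140625), (74.09197235107422, 136.43658447265625), 24.928977966308594) [584.23  21.66 443.35]
bar ((542.419189453125, -7.251277923583984), (21.120412826538086, 125.12638854980469), 0.015237947925925255)
```

View pics/w1.png

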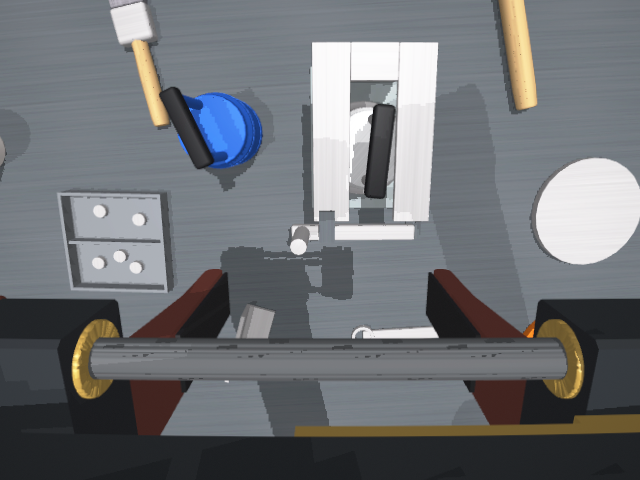

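>>> {"api": "play_rows", "payload": {"plan": [[87.8,[30,-15,-24],[0,0,0]],[87.8,[70,-15,-24],[0,0,0]],[87.8,[110,-15,-24],[0,0,0]],[87.8,[140,-15,-24],[0,0,0]],[87.8,[160,-15,-24],[0,0,0]],[87.8,[168,-15,-24],[0,0,0]],[87.8,[168,-15,-24],[0,0,0]],[12,[168,-15,-24],[0,0,0]],[5,[168,-15,-24],[0,0,0]],[5,[168,-15,-24],[0,0,0]],[5,[168,-15,-24],[0,0,0]],[5,[168,-15,-24],[0,0,0]],[5,[168,-15,-24],[0,0,0]],[5,[168,-15,-24],[0,0,0]],[5,[168,-15,-24],[0,0,0]],[5,[168,-15,-24],[0,0,0]],[5,[168,-15,-24],[0,0,0]],[5,[168,-15,-24],[0,0,0]]]}}

```text
time: 4.12
position: [546.4, 45.0, 171.6]
orientation: [-1.712, 1.571, 2.938]
wrist_force: [0.2, 0.4, 0.7]
finger_gap: 0.205
```

>>> {"api": "play_rows", "payload": {"plan": [[5,[0,0,0],[0,0,0]],[5,[0,0,0],[0,0,0]],[5,[0,0,0],[0,0,0]],[5,[0,0,0],[0,0,0]]]}}

```text
time: 4.45
position: [546.3, 44.9, 171.6]
orientation: [-0.489, 1.571, -2.122]
wrist_force: [0.0, -1.0, -0.2]
finger_gap: 0.152
```

>>> {"api": "play_rows", "payload": {"plan": [[5,[0,0,-8],[0,0,0]],[5,[0,0,-18],[0,0,0]],[5,[0,0,-28],[0,0,0]],[5,[0,0,-38],[0,0,0]],[5,[0,0,-48],[0,0,0]],[5,[0,0,-56],[0,0,0]],[5,[0,0,-62],[0,0,0]],[5,[0,0,-65],[0,0,0]],[5,[0,0,-65],[0,0,0]]]}}

```text
time: 5.2
position: [550.3, 111.7, 171.6]
orientation: [-3.043, 1.569, 1.609]
wrist_force: [-0.9, 1.7, 0.1]
finger_gap: 0.15
```

>>> {"api": "play_rows", "payload": {"plan": [[5,[0,0,-1],[0,0,0]],[5,[0,0,-2],[0,0,0]],[5,[0,0,-3],[0,0,0]],[5,[0,0,-4],[0,0,0]],[5,[0,0,-4],[0,0,0]]]}}

```text
time: 5.62
position: [550.4, 113.4, 171.6]
orientation: [-0.891, 1.57, -2.524]
wrist_force: [-3.0, -2.0, 1.2]
finger_gap: 0.154
```

>>> {"api": "play_rows", "payload": {"plan": [[5,[0,0,-0.5],[0,0,0]],[5,[0,0,-1],[0,0,0]],[5,[0,0,-1.5],[0,0,0]],[5,[0,0,-2],[0,0,0]],[5,[0,0,-2],[0,0,0]]]}}

```text
time: 6.03
position: [550.5, 114.9, 171.5]
orientation: [-0.515, 1.569, -2.148]
wrist_force: [-4.3, -3.1, 2.2]
finger_gap: 0.155
```

>>> {"api": "play_rows", "payload": {"plan": [[5,[0,0,-0.5],[0,0,0]],[5,[0,0,-1],[0,0,0]],[5,[0,0,-1.5],[0,0,0]],[5,[0,0,-1.5],[0,0,0]]]}}

```text
time: 6.37
position: [550.5, 114.9, 171.5]
orientation: [-0.346, 1.567, -1.981]
wrist_force: [-5.2, -7.5, 4.3]
finger_gap: 0.154
```

>>> {"api": "play_rows", "payload": {"plan": [[5,[0,0,-1],[0,0,0]],[5,[0,0,-2],[0,0,0]],[5,[0,0,-3],[0,0,0]],[5,[0,0,-3],[0,0,0]]]}}

```text
time: 6.7
position: [550.5, 115.0, 171.4]
orientation: [-0.303, 1.564, -1.939]
wrist_force: [-6.4, -14.0, 5.9]
finger_gap: 0.156
```

>>> {"api": "play_rows", "payload": {"plan": [[5,[0,0,3],[0,0,0]],[5,[0,0,4.5],[0,0,0]],[5,[0,0,4.5],[0,0,0]],[40,[0,0,4.5],[0,0,0]],[60,[0,0,4.5],[0,0,0]],[87.8,[0,0,4.5],[0,0,0]],[87.8,[0,0,4.5],[0,0,0]],[87.8,[0,0,4.5],[0,0,0]],[87.8,[0,0,4.5],[0,0,0]],[87.8,[0,0,4.5],[0,0,0]],[87.8,[-20,0,4.5],[0,0,0]],[87.8,[-60,0,4.5],[0,0,0]],[87.8,[-100,0,30],[0,0,0]],[87.8,[-110,0,70],[0,0,0]],[87.8,[-110,0,105],[0,0,0]],[87.8,[-110,0,105],[0,0,0]],[87.8,[-110,0,105],[0,0,0]]]}}

```text
time: 8.12
position: [544.6, 12.7, 282.0]
orientation: [0.809, 1.57, -0.829]
wrist_force: [1.0, 1.1, -0.1]
finger_gap: 1.001
```

```bash
cat > d.py <<'E'
from h import *
np.set_printoptions(precision=2,suppress=True)
T=toolT(); im,d,m,E=shot('wrist','w2.png'); P=cloud(d,m,E).reshape(-1,3)
print(T)
# grip: look with colour mask
dark=(im.reshape(-1,3).max(1)<70)
box=(P[:,0]>480)&(P[:,0]<760)&(np.abs(P[:,1]-30)<140)
f=lambda s:cv2.minAreaRect(P[s][:,:2].astype(np.float32))
print('tines',f(box&(P[:,2]>150)&(P[:,2]<159)&(P[:,0]>555)&(P[:,1]<60)))
p=box&(P[:,2]>200)&(P[:,2]<212)&(P[:,0]<575)&(P[:,1]>30);print('pin top',p.sum(),f(p),P[p].mean(0))
g=box&(P[:,2]>196)&(P[:,2]<208)&(P[:,0]>570)&(P[:,1]<30);print('grip',g.sum(),f(g),np.median(P[g],0))
E
python3 d.py
```

```text
[[  0.     1.    -0.07 544.58]
 [ -0.    -0.07  -1.    12.68]
 [ -1.     0.     0.   281.99]
 [  0.     0.     0.     1.  ]]
tines ((626.4984741210938, -22.22714614868164), (104.5638198852539, 148.20748901367188), 86.78802490234375)
pin top 410 ((549.9393310546875, 115.03489685058594), (13.602723121643066, 13.43940544128418), 73.57720947265625) [550.21 114.27 204.91]
grip 3190 ((614.4923706054688, -21.888256072998047), (16.36949348449707, 70.02734375), 81.2945785522461) [616.07 -21.53 202.38]
```

```bash
python3 -c "
from h import *
best([614.4,-21.8,176.5],-8.7)"
```

```text
1 shift [105.1  72.1  32.3] rot [-175.    0.   -0.]
-1 shift [105.1  72.1  32.3] rot [ 5. -0. -0.]
```

>>> {"api": "play_rows", "payload": {"plan": [[87.8,[0,36,16],[2,0,0]],[87.8,[0,72,32.3],[5,0,0]],[87.8,[0,72,32.3],[5,0,0]],[87.8,[40,72,32.3],[5,0,0]],[87.8,[75,72,32.3],[5,0,0]],[87.8,[95,72,32.3],[5,0,0]],[87.8,[105,72,32.3],[5,0,0]],[87.8,[105,72,32.3],[5,0,0]],[87.8,[105,72,32.3],[5,0,0]]]}}

```text
time: 8.92
position: [614.8, -20.0, 177.0]
orientation: [3.103, 1.57, 1.385]
wrist_force: [-0.9, -0.3, -0.3]
finger_gap: 1.0
```

>>> {"api": "play_rows", "payload": {"plan": [[6,[0,0,0],[0,0,0]],[6,[0,0,0],[0,0,0]],[6,[0,0,0],[0,0,0]],[6,[0,0,0],[0,0,0]],[6,[0,0,0],[0,0,0]],[6,[0,0,0],[0,0,0]],[6,[0,0,0],[0,0,0]],[6,[0,0,0],[0,0,0]],[6,[0,0,0],[0,0,0]],[6,[0,0,0],[0,0,0]],[6,[0,0,0],[0,0,0]],[6,[0,0,0],[0,0,0]],[6,[0,0,0],[0,0,0]],[6,[0,0,0],[0,0,0]],[6,[0,0,0],[0,0,0]],[6,[0,0,0],[0,0,0]],[6,[0,0,0],[0,0,0]]]}}

```text
time: 10.33
position: [614.4, -21.4, 176.6]
orientation: [-0.18, 1.57, -1.9]
wrist_force: [-0.3, -1.1, 0.1]
finger_gap: 0.179
```

>>> {"api": "play_rows", "payload": {"plan": [[6,[-3,0,0],[0,0,0]],[6,[-6,0,0],[0,0,0]],[6,[-9,0,0],[0,0,0]],[6,[-12,0,0],[0,0,0]],[6,[-13,0,0],[0,0,0]],[6,[-13,0,0],[0,0,0]],[6,[-13,0,0],[0,0,0]]]}}

```text
time: 10.92
position: [614.4, -21.1, 189.6]
orientation: [-2.303, 1.571, 2.261]
wrist_force: [0.4, 0.4, -5.5]
finger_gap: 0.182
```

```bash
cat > e.py <<'E'
from h import *
np.set_printoptions(precision=2,suppress=True)
s=sensors.observe();T=toolT(s);print(T,s['wrist_force'])
im,d,m,E=shot('scene'); P=cloud(d,m,E)
cv2.imwrite('pics/s2.png',cv2.resize(im[195:325,230:390],None,fx=5,fy=4.6,interpolation=cv2.INTER_CUBIC)[:,:,::-1])
hx=R.from_euler('z',-3.4,degrees=True).apply([1,0,0])
H=np.array([613.9,-21.7,0]); 
q=T[:3,:3].T@(-hx*150); print('150mm out in tool axes',q)
E
python3 e.py
```

```text
[[ -0.     0.99  -0.15 614.37]
 [  0.    -0.15  -0.99 -21.11]
 [ -1.    -0.    -0.   189.63]
 [  0.     0.     0.     1.  ]] [ 0.36  0.43 -5.5 ]
150mm out in tool axes [   0.01 -149.39   13.47]
```

View pics/s2.png

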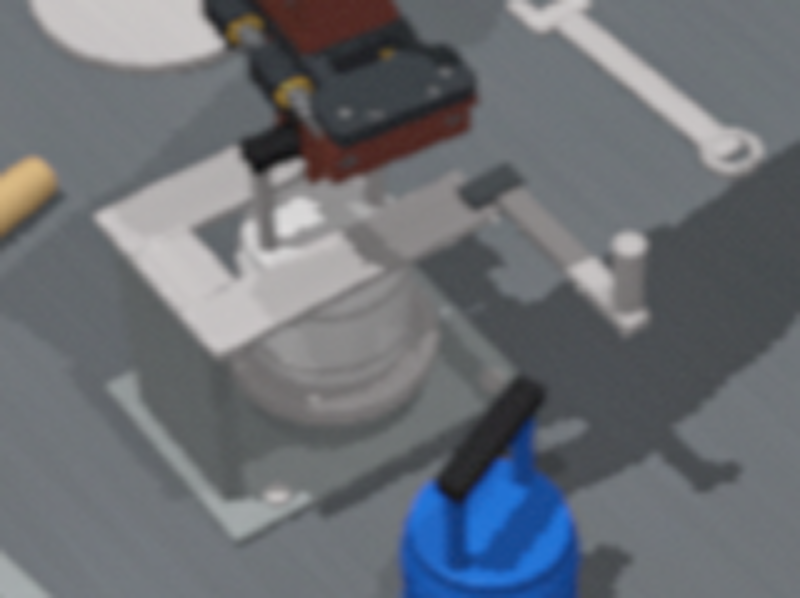

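The bolt is drawn back (pin at 628,260) and the gripper holds the black bar. The canister is lifted, with its full weight of 5.5 N on the wrist. Next I take it straight out along the holder's -x.

>>> {"api": "play_rows", "payload": {"plan": [[6,[0,-6,0.5],[0,0,0]],[6,[0,-14,1.3],[0,0,0]],[6,[0,-23,2.1],[0,0,0]],[6,[0,-32,2.9],[0,0,0]],[6,[0,-41,3.7],[0,0,0]],[6,[0,-50,4.5],[0,0,0]],[6,[0,-50,4.5],[0,0,0]]]}}

```text
time: 11.55
position: [561.7, -18.1, 189.6]
orientation: [-1.261, 1.569, -2.981]
wrist_force: [0.2, 0.2, -6.7]
finger_gap: 0.182
```

>>> {"api": "play_rows", "payload": {"plan": [[6,[0,-8,0.7],[0,0,0]],[6,[0,-18,1.6],[0,0,0]],[6,[0,-28,2.5],[0,0,0]],[6,[0,-38,3.4],[0,0,0]],[6,[0,-48,4.3],[0,0,0]],[6,[0,-58,5.2],[0,0,0]],[6,[0,-68,6.1],[0,0,0]],[6,[0,-78,7],[0,0,0]],[6,[0,-86,7.8],[0,0,0]],[6,[0,-92,8.3],[0,0,0]],[6,[0,-95,8.5],[0,0,0]],[6,[0,-95,8.5],[0,0,0]]]}}

```text
time: 12.55
position: [468.5, -12.5, 189.7]
orientation: [-0.564, 1.571, -2.284]
wrist_force: [0.0, 0.4, -6.9]
finger_gap: 0.18
```

>>> {"api": "play_rows", "payload": {"plan": [[6,[0,1,8],[0,0,0]],[6,[0,4,26],[0,0,0]],[6,[0,7,48],[0,0,0]],[6,[0,11,70],[0,0,0]],[6,[0,14,92],[0,0,0]],[6,[0,17,114],[0,0,0]],[6,[0,22,136],[0,0,0]],[6,[0,32,158],[0,0,0]],[6,[0,43,180],[0,0,0]],[6,[0,54,202],[0,0,0]],[6,[0,65,224],[0,0,0]],[6,[0,76,246],[0,0,0]],[6,[0,84,266],[0,0,0]],[6,[0,90,280],[0,0,0]],[6,[0,93,287],[0,0,0]],[6,[0,93,287],[0,0,0]],[6,[0,93,287],[0,0,0]]]}}

```text
time: 13.97
position: [518.2, -309.8, 189.2]
orientation: [-2.327, 1.57, 2.236]
wrist_force: [-0.9, 0.4, -6.5]
finger_gap: 0.178
```

```bash
cat > f.py <<'E'
from h import *
np.set_printoptions(precision=2,suppress=True)
s=sensors.observe();T=toolT(s);print(T,s['wrist_force'])
for n in ('top','scene'):
    im,d,m,E=shot(n); P=cloud(d,m,E)
    if n=='top':
      uv=proj([[517,-310,12]],m,E)[0].astype(int);print(uv)
      cv2.imwrite('pics/s3.png',cv2.resize(im[uv[1]-60:uv[1]+60,uv[0]-80:uv[0]+80],None,fx=4,fy=4)[:,:,::-1])
    Q=P.reshape(-1,3)
    s=(np.hypot(Q[:,0]-517,Q[:,1]+310)<85)&(Q[:,2]>8)&(Q[:,2]<18); q=Q[s][:,:2].astype(np.float32)
    rim=cv2.convexHull(q)[:,0]; A=np.c_[2*rim,np.ones(len(rim))]; x=np.linalg.lstsq(A,(rim**2).sum(1),rcond=None)[0]
    print(n,'rest fit',x[:2],np.sqrt(x[2]+x[0]**2+x[1]**2),len(rim))
    c=(np.hypot(Q[:,0]-517,Q[:,1]+310)<60)&(Q[:,2]>60)&(Q[:,2]<145)
    if c.sum(): print('body',c.sum(),Q[c].min(0),Q[c].max(0))
E
python3 f.py
```

```text
[[  -0.      0.99   -0.15  518.17]
 [   0.     -0.15   -0.99 -309.8 ]
 [  -1.     -0.     -0.    189.2 ]
 [   0.      0.      0.      1.  ]] [-0.85  0.4  -6.47]
[433 265]
top rest fit [ 512.41 -309.78] 73.37949596536546 13
body 410 [ 478.   -339.73   60.29] [ 557.64 -266.87  144.91]
scene rest fit [ 515.82 -311.  ] 70.52712301053401 28
body 1050 [ 477.91 -344.65   60.02] [ 559.13 -262.29  144.98]
```

View pics/s3.png

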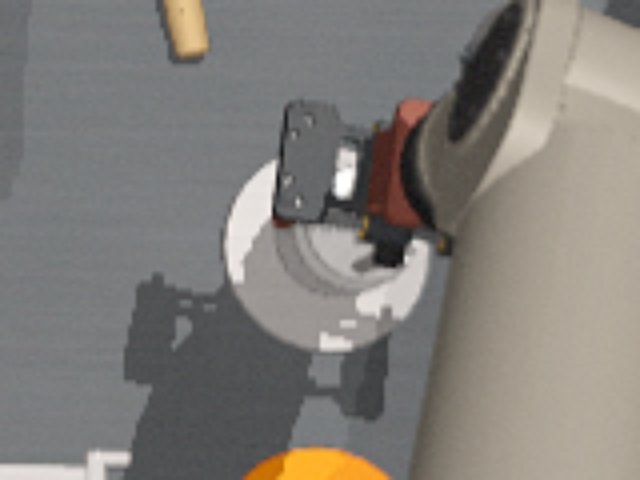

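The canister hangs over the white rest, about central, with a 30 mm margin all round. The orange one is below it in the picture. Lowering now.

>>> {"api": "play_rows", "payload": {"plan": [[6,[8,0,0],[0,0,0]],[6,[18,0,0],[0,0,0]],[6,[26,0,0],[0,0,0]],[6,[32,0,0],[0,0,0]],[6,[36,0,0],[0,0,0]],[6,[38,0,0],[0,0,0]],[6,[39,0,0],[0,0,0]],[6,[39,0,0],[0,0,0]]]}}

```text
time: 14.73
position: [518.5, -310.2, 150.6]
orientation: [1.739, 1.571, 0.018]
wrist_force: [0.1, -0.1, -6.2]
finger_gap: 0.178
```

>>> {"api": "play_rows", "payload": {"plan": [[6,[0.5,0,0],[0,0,0]],[6,[1,0,0],[0,0,0]],[6,[1.5,0,0],[0,0,0]],[6,[1.5,0,0],[0,0,0]],[6,[1.5,0,0],[0,0,0]]]}}

```text
time: 15.15
position: [518.4, -310.1, 149.3]
orientation: [1.182, 1.571, -0.539]
wrist_force: [0.6, -0.2, -7.0]
finger_gap: 0.18
```

>>> {"api": "play_rows", "payload": {"plan": [[6,[0.3,0,0],[0,0,0]],[6,[0.6,0,0],[0,0,0]],[6,[0.9,0,0],[0,0,0]],[6,[0.9,0,0],[0,0,0]],[6,[0.9,0,0],[0,0,0]]]}}

```text
time: 15.57
position: [518.5, -310.1, 148.5]
orientation: [1.327, 1.57, -0.393]
wrist_force: [-1.2, 0.7, -3.8]
finger_gap: 0.182
```

>>> {"api": "play_rows", "payload": {"plan": [[6,[0.3,0,0],[0,0,0]],[6,[0.6,0,0],[0,0,0]],[6,[0.6,0,0],[0,0,0]],[6,[0.6,0,0],[0,0,0]]]}}

```text
time: 15.9
position: [518.7, -310.2, 148.5]
orientation: [1.282, 1.57, -0.438]
wrist_force: [-2.4, 1.9, 4.8]
finger_gap: 0.184
```

>>> {"api": "play_rows", "payload": {"plan": [[6,[-0.4,0,0],[0,0,0]],[20,[-0.4,0,0],[0,0,0]],[30,[-0.4,0,0],[0,0,0]],[50,[-0.4,0,0],[0,0,0]],[70,[-0.4,0,0],[0,0,0]],[87.8,[-0.4,0,0],[0,0,0]],[87.8,[-0.4,0,0],[0,0,0]],[87.8,[-0.4,0,0],[0,0,0]],[87.8,[-0.4,0,0],[0,0,0]],[87.8,[-0.4,0,0],[0,0,0]],[87.8,[-15,0,0],[0,0,0]],[87.8,[-40,0,0],[0,0,0]],[87.8,[-80,0,0],[0,0,0]],[87.8,[-120,0,0],[0,0,0]],[87.8,[-150,0,0],[0,0,0]],[87.8,[-150,-10,0],[0,0,0]],[87.8,[-150,-30,0],[0,0,0]],[87.8,[-150,-30,0],[0,0,0]],[87.8,[-150,-30,0],[0,0,0]]]}}

```text
time: 17.48
position: [487.8, -305.8, 297.5]
orientation: [-0.88, 1.571, -2.601]
wrist_force: [0.6, 0.7, 0.1]
finger_gap: 1.0
```

```bash
cat > g.py <<'E'
from h import *
np.set_printoptions(precision=2,suppress=True)
s=sensors.observe();print(s['position'],s['wrist_force'])
im,d,m,E=shot('wrist'); a=im; Pw=cloud(d,m,E).reshape(-1,3)
b,d,m,E=shot('scene'); P=cloud(d,m,E).reshape(-1,3)
cv2.imwrite('pics/s4.png',np.hstack([cv2.resize(a,(400,300)),cv2.resize(b[130:330,190:400],(400,380))[:300]])[:,:,::-1])
for n,Q in (('wrist',Pw),('scene',P)):
    near=np.hypot(Q[:,0]-517,Q[:,1]+310)<85
    g=near&(Q[:,2]>168)&(Q[:,2]<182); t=near&(Q[:,2]>92)&(Q[:,2]<102); r=near&(Q[:,2]>9)&(Q[:,2]<17)
    for k,c in (('grip',g),('top',t),('rest',r)):
        if c.sum()>10: print(n,k,c.sum(),cv2.minAreaRect(Q[c][:,:2].astype(np.float32)),np.median(Q[c],0),np.ptp(Q[c][:,2]))
    p=(Q[:,2]>200)&(Q[:,2]<212)&(abs(Q[:,0]-550)<25)&(Q[:,1]>30)&(Q[:,1]<150)
    if p.sum(): print('pin',Q[p].mean(0))
E
python3 g.py
```

```text
[ 487.82 -305.77  297.54] [0.62 0.71 0.1 ]
wrist grip 2024 ((518.6513671875, -309.53204345703125), (16.010765075683594, 69.26806640625), 81.75279998779297) [ 520.86 -309.63  174.41] 6.704591860864298
wrist top 3086 ((519.5484008789062, -309.8464660644531), (71.34414672851562, 69.36713409423828), 78.37802124023438) [ 519.37 -315.09   97.59] 6.112167100704482
wrist rest 6208 ((516.6507568359375, -313.71185302734375), (139.33583068847656, 136.64967346191406), 77.09852600097656) [ 531.27 -328.43   12.6 ] 6.126519047364468
scene grip 140 ((518.5281372070312, -307.3247375488281), (24.93036460876465, 67.63683319091797), 79.3192367553711) [ 521.76 -306.8   172.72] 9.992781782289626
scene top 363 ((517.9110107421875, -306.0733642578125), (72.43930053710938, 69.40853118896484), 16.24382209777832) [ 517.34 -302.46   96.86] 9.810040950535495
scene rest 620 ((519.9669799804688, -303.5709533691406), (128.43890380859375, 139.17979431152344), 61.35633850097656) [ 541.14 -287.55   12.22] 7.98870681925564
pin [550.32 117.64 203.78]
```

View pics/s4.png

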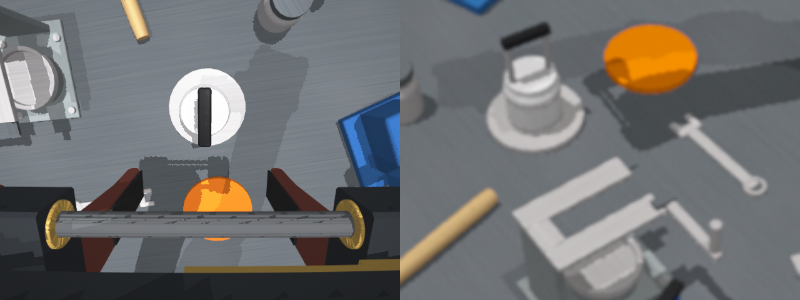

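The canister stands upright on the white rest, its axis about 3 mm from the rest's centre. The bolt is still drawn back, the seat is empty, and the gripper is clear.

```bash
python3 -c "
from workcell import manip; print(manip.close_job())"
```

```text
the job is handed in; nothing more can be done
None
```

The job is done and handed in at about 17.6 s of the 51 s allowed; no verdict was reported.

- **Bolt:** I drew it back until it met its stop. The position held at y ≈ 115 mm while the side force rose to 14 N. The pin was seen at y ≈ 115 mm, against about 115.4 mm worked out for fully drawn. The last check put it at 117.6 mm. That reading came from the scene camera, which views the pin from the side and reads it a few mm high.
- **Lift and exit:** I took the canister by its black bar, lifted it 13 mm and brought it straight out of the fork. At the two force readings on the way out, the wrist carried little beyond the canister's weight (5.5–7 N).
- **Placing:** I set it on the white steel rest, not the orange one, and lowered it gently. The last contact reading was +4.8 N at the wrist, roughly 11 N on the rest.
- **Last checks:** The canister stands upright, with its bar at z ≈ 174 mm as it should be. Its axis is within about 5 mm of the rest's centre, and the margin is 30 mm. The gripper is open and about 150 mm clear, and the wrist force is near zero.
- **Other things on the bench:** What shows in the last picture looks unmoved. I did not measure each one, and no check failed.

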